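Open the latched tube incubator

ROBOT

A 7-joint arm with a two-finger parallel gripper is mounted at the origin on the work surface. World frame = base frame: x ahead of the robot, y to its left, z up, the work surface at z = 0. Lengths are in m, angles in degrees, forces in N, time in s.
With the tool pointing down it reaches from about 0.425 to 0.875 m from the base axis. Payload 4.7 kg.
Tool frame: the origin (TCP) lies on the centre line of the jaws, within the pads' length; the fingertips stand 14 mm ahead of it and the grasp point (between the pads) lies 5 mm behind it; z points along the fingers, y is the line along which they close (so a half turn about z gives the same grasp; the last joint's range is limited). The gripper opens to 87 mm and grips with 3 to 60 N. Pads are 19 mm wide; open, the fingers measure 117 mm over their backs; the gripper's body (75 mm by 190 mm) begins 51 mm behind the grasp point.
Start: joints at [-66.973, 18.392, -4.016, 83.108, 1.295, 78.541, -3.26], TCP at [0.246, 0.602, 0.204] pointing down, gripper open.
Joint ranges: [-163.93, 163.93], [-17.29, 119.83], [-79.2, 71.16], [3.27, 140.29], [-89.18, 269.18], [5.43, 117.66], [-154.24, 154.24]. Speed limits (degrees/s): [147.25, 147.25, 180, 180, 180, 180, 180].

INTERFACE

Orientations are given as [roll, pitch, yaw] about the fixed x, y, z axes, in that order (R = Rz(yaw) Ry(pitch) Rx(roll)).
In Python, from cell import env gives the robot as it stands.
- The arm moves only by the tool jog_arm, never from a script. Its argument "motion" is a list that holds one entry, the list of rows, each a list of 7 numbers: the shift along the tool's x, y, z in units of 0.1 m (1.0 is 0.1 m), then the turn, a rotation vector about the tool's x, y, z in units of 180 degrees (1.0 is 180 degrees), then the closure, from 0 (fully open) to 1 (shut). A call has 1 to 5 rows; each row is the pose to reach, as a shift and turn from the pose commanded when the call began, along the tool's axes at that moment, turning the shorter way round; what a row does not reach only later rows make up. A row lasts 1/10 s, in which the tool goes at most 50 mm and 8.59 degrees, less where a joint would pass 70% of its speed; a pose out of reach is approached as far as the arm can. A call with a number of a shift or a turn outside -1 to 1 is refused whole. A call with a gripper value outside its range is refused whole. The fingers move at their own pace and stop on an object; "grip_force" is the grip in N (left out, the last holds). Time passes only in rows, so rows that repeat a pose let the fingers close. It gives the time, the measured TCP pose, the force, the opening and the grip force at its end, in the units of the state.
- env.get_obs(): the state, without advancing time (a new reading comes with each control period).
- env.read_camera(name): name is "scene" or "top" or "wrist"; returns (picture, depth): 384x512x3 uint8, red, green, blue; 384x512 float32, m along the optical axis (not along the pixel's ray), 0 where there is no reading.
- env.camera_info(name): a dict with "camera_matrix" (3x3 intrinsics, pixels), "origin" and "orientation" of the camera in the world; the wrist camera has in their place "mount" (4x4, takes a point from camera to tool coordinates, whose origin is the TCP and whose axes are the flange's). Camera axes: x right, y down, z forward; pixel columns grow to the right and rows downward; lengths in m; the calibration is good to about 2 mm. A picture is of the moment at which its call begins: read the wrist's pose just before it. camera_info takes no time and is no camera call.
- env.sign_off(): hands the job in; it is judged then, once.
The state is a dict: "time_s": time; "qpos": joint angles; "joint_velocities": joint speeds; "effort": joint torques, N m; "tool_pos": TCP position; "tool_rot": TCP orientation; "force": force on the tool from outside, world axes, zero at the start; "wrist_torque": the same for the moment, N m; "grip_width": finger opening in m; "grasp_force": force on a finger pad.
Only numpy, scipy, OpenCV 4.12 (cv2) and the standard library are available. Lean on these libraries where they do the work, as an engineer would, in place of code of your own. Each camera call takes 0.05 s, during which the arm holds its last target. There are 200 camera calls.

TASK

Open the tube incubator on the bench: slide its keeper down as far as it goes so that it no longer blocks the turn latch, turn the bar of the latch right across so that it clears the lid, then raise the sloping lid all the way to its stop and leave it standing open. Leave everything around the incubator where it stands.

Things in the scene. Friction and masses are not known exactly. Their poses are not given: they have to be found in the camera images.
- incubator: White box with sloping front, fixed: x -120 (front) to +160 mm (back), 260 mm wide in y, 45 mm high in front, 185 mm at the back. Origin on the bench, mid width. x points front to back, y to the left seen from the front, z up.
- slope_foot (a point): Front edge of the slope, mid width, 45 mm high. The slope rises to the back at 30 deg from horizontal: 'up' it is (cos30, 0, sin30), 'out' of it (-sin30, 0, cos30) in the incubator's frame. A tool square to it is tilted 30 deg, fingers down and to the back. The lowest 100 mm are a fixed deck with keeper and latch; above lies the lid. 'Up', 'out' below are measured from this point.
- keeper_track (a point): Point on the deck (36 mm up, 0 out, y 60 mm): foot of the keeper's post if the keeper were fully up. Keeper: steel cross-piece along y, 58 x 12 mm (y 9.5 to 67.5), top 28 mm out; near its left (+y) end a steel post stands square to the slope, 14 mm across, top 58 mm out. At the start the post is 0 to 10 mm down the slope from this point, not reported: see or feel it.
- keeper_stop (a point): Foot of the keeper's post at the end of its travel, 24 mm down the slope from keeper_track, where it stops hard. The keeper slides only along the slope, stiffly (about 3 N), and stays where left. Its right end stands to the left of the latch bar's lower end and keeps that end from swinging left, until the keeper is in about the last 5 mm of its travel.
- latch_axis (a point): Centre of the latch bar, on its turning axis, which stands square to the slope (68 mm up, 23 mm out, y 0). Latch: aluminium bar 92 long, 16 wide, 22 mm deep (12 to 34 mm out) on a 24 mm hub. At the start it lies along the slope, its upper end over the lid's lower edge, its lower end beside the keeper.
- latch (a joint): Angle of the latch bar (rad): 0 along the slope, lid locked; 1.57 across (along y), lid free, hard stop. Grows as the bar's lower end moves left (+y), clockwise when looking onto the slope. Starts within 0.05 of 0. Turns stiffly (0.15 N m) and stays where left. The lid is free above about 1.1.
- lid_handle (a point): Middle of the lid's handle, moves with the lid: round steel bar 12 mm thick, 100 mm long along y on a post at each end, its axis 35 mm above the hood's top; shut, it is 150 mm up and 110 mm out. The bar may turn in the fingers.
- lid_hinge (a point): Point on the lid's hinge axis, which runs along the incubator's y (265 mm up, 0 out). The shut handle's axis is 115 mm down the slope from it and 110 mm out.
- lid (a joint): Opening angle of the lid (rad): 0 shut on the slope, 1.0 at its stop. Grey lid: flange 165 mm long, 232 wide, 10 thick, from 100 mm up to the hinge; on it a hood 212 mm wide, from 118 to 215 mm up, top 75 mm out, which overhangs the latch from above. The lower (front) edge swings up and back. Stiff hinge: it stays where left; raising takes about 7 N at the handle.
- tube_rack: White rack of capped tubes, 200 x 75 mm, 90 mm high, loose; bystander. Origin under its centre.
- slide_box: Flat blue box with a clear lid, 100 x 85 x 34 mm, loose; bystander. Origin under its centre.
- jar: Jar, 56 mm across, 70 mm high, loose; bystander. Origin under its centre.
- pot: Small specimen pot, 38 mm across, 50 mm high, standing on the flat top of the incubator's back; bystander. Origin under its centre.
- dish: Flat white dish, 90 mm across, 15 mm high, loose; bystander. Origin under its centre.
- pipette: Hand pipette lying flat, 225 mm long, 22 mm high; bystander. Origin under its thick body.

How it is judged:
By the outcome, as a careful person would: the job done as asked, in the order asked, and still so for the second after the job is handed in, with the robot touching nothing.
It also fails if it takes over 53 s, if anything falls off the work surface, if the arm or the gripper's body presses on something with over 40 N, if the wrist force passes 120 N, or if a joint passes its speed limit or range.

## Working session

There is one attempt and no reset: what is moved stays moved. The work goes in short steps, Python scripts to look and compute and a tool call to move; the robot and the scene stay as the last step left them, time stands still between calls to the robot, and variables do not carry over. Pictures are saved under pics/ and viewed, at most 10 in all, crops included, and the job is handed in when it is done.

Besides the shell and the picture viewer there is one more tool, called after "Emit:" as name(argument=value, ...) on one line, values as JSON. jog_arm: Moves the arm, as the interface text tells. Shifts and turns lie within -1 to 1; 1 stands for 0.1 m of shift or 180 degrees of turn. Its arguments: {"type":"object","properties":{"motion":{"type":"array","items":{"type":"array","items":{"type":"array","items":{"type":"number"}}}},"grip_force":{"type":"number"}},"required":["motion"]}

```bash
ls; mkdir -p pics; python3 - <<'E'
from cell import env
import cv2,numpy as np
o=env.get_obs();print({k:np.round(v,3) for k,v in o.items()})
for n in("scene","top"):
    i=env.camera_info(n);print(n,i)
    p,d=env.read_camera(n);cv2.imwrite(f"pics/{n}0.png",p[:,:,::-1]);np.savez(f"{n}0.npz",p=p,d=d,K=i["camera_matrix"],o=i["origin"],R=np.array(i["orientation"]))
print(env.camera_info("wrist"))
E
```

```text
pics
{'time_s': np.float64(0.0), 'qpos': array([-66.976,  18.439,  -4.016,  83.176,   1.295,  78.541,  -3.261]), 'joint_velocities': array([-0.049,  0.013,  0.117, -0.053, -0.04 , -0.017,  0.057]), 'effort': array([-0.0000e+00, -4.9128e+01, -4.0400e-01, -3.1254e+01, -6.4000e-02,
        4.4000e-02,  0.0000e+00]), 'tool_pos': array([0.246, 0.601, 0.203]), 'tool_rot': array([-1.79890e+02,  5.00000e-03,  1.57786e+02]), 'force': array([0.895, 0.27 , 0.591]), 'wrist_torque': array([0.014, 0.026, 0.043]), 'grasp_force': np.float64(0.0), 'grip_width': np.float64(0.087)}
scene {'camera_matrix': array([[474.74521604,   0.        , 260.84123268],
       [  0.        , 474.74521604, 187.54580132],
       [  0.        ,   0.        ,   1.        ]]), 'origin': array([ 0.96882999, -0.14458132,  1.13896287]), 'orientation': array([-155.21902236,    0.42104703,   65.20138809])}
top {'camera_matrix': array([[390.02858175,   0.        , 252.7944662 ],
       [  0.        , 390.02858175, 190.60617158],
       [  0.        ,   0.        ,   1.        ]]), 'origin': array([0.46594024, 0.02029711, 1.03287144]), 'orientation': array([-172.57828643,    0.68275043,  -88.43617703])}
{'camera_matrix': array([[287.57108019,   0.        , 256.19900316],
       [  0.        , 287.57108019, 194.87700795],
       [  0.        ,   0.        ,   1.        ]]), 'mount': array([[ 1.72557730e-04, -9.66783350e-01, -2.55597193e-01,
         6.87182959e-02],
       [ 9.99999961e-01,  2.22428206e-04, -1.66207472e-04,
         4.72077945e-06],
       [ 2.17538642e-04, -2.55597155e-01,  9.66783351e-01,
        -1.81144968e-01],
       [ 0.00000000e+00,  0.00000000e+00,  0.00000000e+00,
         1.00000000e+00]])}
```

```bash
python3 -c "
import cv2,numpy as np
a=[cv2.imread(f'pics/{n}0.png') for n in('scene','top')]
cv2.imwrite('pics/both.png',cv2.resize(np.vstack(a),(448*1,672))[:600] if 0 else cv2.resize(np.hstack(a),(800,300)))"
```

```text
(no output)
```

View pics/top0.png

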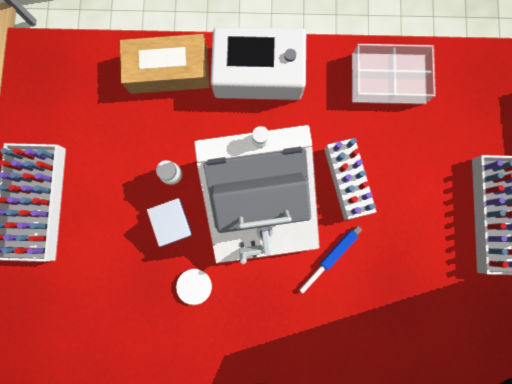

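View pics/scene0.png

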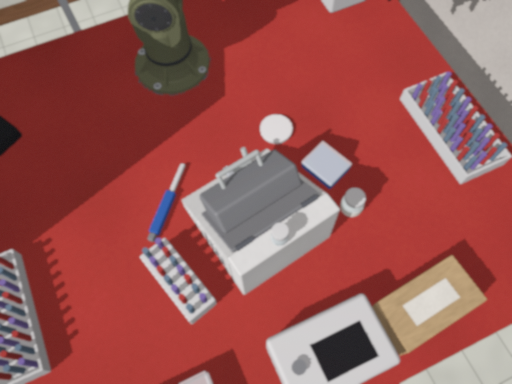

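The top view has the incubator centred near (257,195), with its front facing the robot and the handle bar at (252,222). The keeper and latch are near (258,243). The pot is at (260,137), the rack at (350,178), the pipette at (330,260), the box at (169,222), the dish at (193,287) and the jar at (168,172).

```bash
cat > h.py <<'E'
import numpy as np,cv2
from scipy.spatial.transform import Rotation as R
def rot(e): return R.from_euler('xyz',e,degrees=True)
def cloud(d,K,o,Rm):
    v,u=np.mgrid[:d.shape[0],:d.shape[1]]
    c=np.stack([(u-K[0,2])/K[0,0]*d,(v-K[1,2])/K[1,1]*d,d],-1)
    return c@Rm.T+o
E
python3 - <<'E'
from h import *
P=[];
for n in("scene","top"):
    z=np.load(n+"0.npz");w=cloud(z['d'],z['K'],z['o'],rot(z['R']).as_matrix())
    m=(z['d']>0)
    q=w[m];c=z['p'][m].astype(int)
    s=(abs(q[:,2])<.02)&(c[:,0]>120)&(c[:,1]<50)&(abs(q[:,0]-.5)<.3)&(abs(q[:,1])<.3)
    print(n,"bench z",np.median(q[s,2]))
    sel=(q[:,2]>.03)&(q[:,2]<.32)&(q[:,0]>.2)&(q[:,0]<.75)&(abs(q[:,1])<.3)
    g=np.zeros((600,600),np.uint8);ij=((q[sel,:2]-[.2,-.3])*1000).astype(int);g[ij[:,0],ij[:,1]]=255
    g=cv2.morphologyEx(g,cv2.MORPH_CLOSE,np.ones((7,7)));g=cv2.morphologyEx(g,cv2.MORPH_OPEN,np.ones((9,9)))
    cs,_=cv2.findContours(g,cv2.RETR_EXTERNAL,cv2.CHAIN_APPROX_NONE)
    for k in cs:
        if cv2.contourArea(k)<1000: continue
        (a,b),(e,f),t=cv2.minAreaRect(k);print(n,"xy",round(b/1000+.2,4),round(a/1000-.3,4),e,f,t)
    # slope normal from lid/back wall:back top
    s=(q[:,2]>.175)&(q[:,2]<.195)&(q[:,0]>.3)&(q[:,0]<.7)&(abs(q[:,1])<.25)&(c.min(1)>170)
    k=(q[s,:2]*1000).astype(np.float32);print("top",np.median(q[s,2]),cv2.minAreaRect(k))
E
```

```text
scene bench z 0.0005559803715167178
scene xy 0.638 0.251 50.0 52.0 90.0
scene xy 0.6328 -0.2175 200.25799560546875 75.30377960205078 74.35775756835938
scene xy 0.507 0.2478 102.95069122314453 88.79524993896484 68.68209075927734
scene xy 0.5683 0.0148 281.8553771972656 261.6990966796875 80.41705322265625
top 0.18543121164637882 ((611.045654296875, 23.735641479492188), (191.94815063476562, 259.40838623046875), 8.868794441223145)
top bench z -0.0014037631154222296
top xy 0.636 0.2545 48.0 49.0 90.0
top xy 0.634 -0.2139 199.22296142578125 76.11445617675781 74.14806365966797
top xy 0.5092 0.2516 101.9837646484375 87.69007110595703 68.5522689819336
top xy 0.567 0.0175 285.8207092285156 260.87945556640625 80.50153350830078
top 0.18378079240959327 ((606.2612915039062, 35.087852478027344), (186.5966033935547, 260.26434326171875), 0.476803183555603)
```

```bash
cat >> h.py <<'E'
YAW=9.55; ORG=np.array([.548,.0127,0.])
Ri=R.from_euler('z',YAW,degrees=True)
S=np.array([[-np.cos(np.pi/6),0,-.5],[0,1,0],[.5,0,-np.cos(np.pi/6)]]).T
def w(u,y,o):   # slope coords mm -> world m
    c,s=np.cos(np.pi/6),.5
    return ORG+Ri.apply(np.array([-120+u*c-o*s,y,45+u*s+o*c])/1000)
def slope(p):
    q=Ri.inv().apply(np.asarray(p)-ORG)*1000-[-120,0,45]
    c,s=np.cos(np.pi/6),.5
    return np.stack([q[...,0]*c+q[...,2]*s,q[...,1]-0,-q[...,0]*s+q[...,2]*c],-1)
SQ=Ri*R.from_matrix(S)
def plan(p0,r0,p1,r1,n):
    "n calls; each line is the full shift/turn of one call"
    rv=(r0.inv()*r1).as_rotvec()
    for i in range(n):
        ra=r0*R.from_rotvec(rv*i/n)
        sh=ra.inv().apply((p1-p0)/n)*10; t=rv/n/np.pi
        print(np.round(sh,3),np.round(t,4),"deg",np.round(np.degrees(np.linalg.norm(rv/n)),1))
E
python3 - <<'E'
from h import *
from cell import env
o=env.get_obs();p=np.array(o['tool_pos']);r=rot(o['tool_rot'])
for n,a in dict(kt=(36,60,0),ks=(12,60,0),la=(68,0,23),h=(150,0,110),view=(45,30,150)).items(): print(n,w(*a).round(4))
print(SQ.as_euler('xyz',degrees=True))
t=p+[.0,-.0,.2]
print("up");plan(p,r,t,r,2)
plan(t,r,w(45,30,150),SQ,8)
E
```

```text
kt [0.4505 0.0571 0.063 ]
ks [0.43   0.0537 0.051 ]
la [0.4764 0.0007 0.0989]
h [0.5035 0.0052 0.2153]
view [0.3892 0.0164 0.1974]
[ 180.     30.   -170.45]
up
[-0.    -0.002 -1.   ] [0. 0. 0.] deg 0.0
[-0.    -0.002 -1.   ] [0. 0. 0.] deg 0.0
[-0.442 -0.608  0.258] [-0.0058 -0.0203 -0.0215] deg 5.4
[-0.383 -0.641  0.273] [-0.0058 -0.0203 -0.0215] deg 5.4
[-0.321 -0.67   0.283] [-0.0058 -0.0203 -0.0215] deg 5.4
[-0.257 -0.695  0.289] [-0.0058 -0.0203 -0.0215] deg 5.4
[-0.19  -0.716  0.29 ] [-0.0058 -0.0203 -0.0215] deg 5.4
[-0.123 -0.731  0.287] [-0.0058 -0.0203 -0.0215] deg 5.4
[-0.055 -0.743  0.279] [-0.0058 -0.0203 -0.0215] deg 5.4
[ 0.013 -0.749  0.267] [-0.0058 -0.0203 -0.0215] deg 5.4
```

```bash
python3 - <<'E'
from h import *
from cell import env
o=env.get_obs();p=np.array(o['tool_pos']);r=rot(o['tool_rot'])
plan(p,r,w(45,30,160),SQ,8)
E
```

```text
[-0.437 -0.612 -0.003] [-0.0058 -0.0203 -0.0215] deg 5.4
[-0.395 -0.64   0.012] [-0.0058 -0.0203 -0.0215] deg 5.4
[-0.349 -0.666  0.024] [-0.0058 -0.0203 -0.0215] deg 5.4
[-0.302 -0.688  0.032] [-0.0058 -0.0203 -0.0215] deg 5.4
[-0.252 -0.708  0.037] [-0.0058 -0.0203 -0.0215] deg 5.4
[-0.201 -0.724  0.038] [-0.0058 -0.0203 -0.0215] deg 5.4
[-0.149 -0.736  0.036] [-0.0058 -0.0203 -0.0215] deg 5.4
[-0.097 -0.745  0.03 ] [-0.0058 -0.0203 -0.0215] deg 5.4
```

Emit:
jog_arm(motion=[[[-0.22, -0.31, 0, -0.003, -0.01, -0.011, 0], [-0.44, -0.61, 0, -0.006, -0.02, -0.0215, 0]]])

```text
time_s: 0.3
tool_pos: [0.2633, 0.5277, 0.2023]
tool_rot: [179.2, 3.7, 161.8]
force: [0.5, -0.3, 0.7]
grip_width: 0.087
grasp_force: 0.0
```

Emit:
jog_arm(motion=[[[-0.2, -0.32, 0, -0.003, -0.01, -0.011, 0], [-0.395, -0.64, 0.012, -0.006, -0.02, -0.0215, 0]]])

```text
time_s: 0.5
tool_pos: [0.2811, 0.4538, 0.2035]
tool_rot: [178.4, 7.4, 165.5]
force: [-0.1, 0.4, 0.3]
grip_width: 0.0867
grasp_force: 0.0
```

Emit:
jog_arm(motion=[[[-0.175, -0.33, 0.01, -0.003, -0.01, -0.011, 0], [-0.35, -0.666, 0.024, -0.006, -0.02, -0.0215, 0]]])

```text
time_s: 0.7
tool_pos: [0.2984, 0.3805, 0.2037]
tool_rot: [177.9, 11.1, 169.3]
force: [0.8, 0.3, 0.2]
grip_width: 0.0869
grasp_force: 0.0
```

Emit:
jog_arm(motion=[[[-0.15, -0.34, 0.016, -0.003, -0.01, -0.011, 0], [-0.3, -0.69, 0.032, -0.006, -0.02, -0.0215, 0]]])

```text
time_s: 0.9
tool_pos: [0.3155, 0.3072, 0.2038]
tool_rot: [177.7, 14.9, 173.1]
force: [0.7, 0.5, 0.1]
grip_width: 0.087
grasp_force: 0.0
```

Going well.

Emit:
jog_arm(motion=[[[-0.125, -0.35, 0.018, -0.003, -0.01, -0.011, 0], [-0.25, -0.71, 0.037, -0.006, -0.02, -0.0215, 0]]])

```text
time_s: 1.1
tool_pos: [0.33, 0.2809, 0.1925]
tool_rot: [178.9, 16.3, 175.7]
force: [-0.6, 0.5, -0.0]
grip_width: 0.0872
grasp_force: 0.0
```

Emit:
jog_arm(motion=[[[-0.1, -0.36, 0.019, -0.003, -0.01, -0.011, 0], [-0.2, -0.725, 0.038, -0.006, -0.02, -0.0215, 0]]])

```text
time_s: 1.3
tool_pos: [0.3431, 0.2575, 0.1751]
tool_rot: [-179.7, 16.5, 178.0]
force: [-0.1, 1.0, 0.0]
grip_width: 0.087
grasp_force: 0.0
```

Emit:
jog_arm(motion=[[[-0.075, -0.37, 0.018, -0.003, -0.01, -0.011, 0], [-0.15, -0.736, 0.036, -0.006, -0.02, -0.0215, 0]]])

```text
time_s: 1.5
tool_pos: [0.3625, 0.2176, 0.152]
tool_rot: [-177.5, 17.0, 179.6]
force: [2.5, -2.8, 1.7]
grip_width: 0.0872
grasp_force: 0.0
```

Emit:
jog_arm(motion=[[[-0.05, -0.37, 0.015, -0.003, -0.01, -0.011, 0], [-0.1, -0.745, 0.03, -0.006, -0.02, -0.0215, 0], [-0.1, -0.745, 0.03, -0.006, -0.02, -0.0215, 0]]])

```text
time_s: 1.8
tool_pos: [0.3692, 0.1925, 0.1256]
tool_rot: [-176.8, 16.0, -176.3]
force: [-0.9, 0.4, 0.9]
grip_width: 0.0871
grasp_force: 0.0
```

```bash
cat > look.py <<'E'
from h import *
from cell import env
import sys
o=env.get_obs();p,d=env.read_camera("wrist");i=env.camera_info("wrist")
T=np.eye(4);T[:3,:3]=rot(o['tool_rot']).as_matrix();T[:3,3]=o['tool_pos'];M=T@np.array(i["mount"])
np.savez(sys.argv[1]+".npz",p=p,d=d,K=i["camera_matrix"],o=M[:3,3],R=M[:3,:3])
cv2.imwrite(f"pics/{sys.argv[1]}.png",p[:,:,::-1])
print(slope(o['tool_pos']),o['tool_rot'],o['qpos'].round(1))
E
python3 look.py w1
```

```text
[ 17.36042764 206.93560171  83.06802807] [-176.79789803   15.97306785 -176.34609696] [-31.1 -17.2 -10.1 129.9  11.   56.8  47. ]
```

View pics/w1.png

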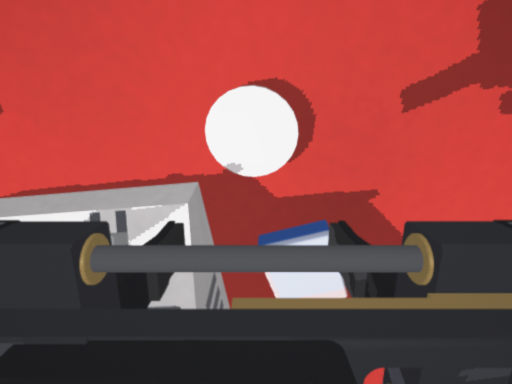

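The picture shows only the bench, the dish at (252,130) and the incubator's corner at (200,190). The arm stopped at the joint 2 limit, short of the target. I'll fit the arm's kinematics from the recorded poses to find a reachable way in.

Emit:
jog_arm(motion=[[[0.0, 0.0, -0.4, 0, 0, 0, 0], [0.0, 0.0, -0.8, 0, 0, 0, 0]]])

```text
time_s: 2.05
tool_pos: [0.3656, 0.2058, 0.1698]
tool_rot: [-175.3, 14.6, -176.5]
force: [-0.4, 0.9, 0.3]
grip_width: 0.0872
grasp_force: 0.0
```

```bash
cat > fit.py <<'E'
from h import *
from cell import env
import itertools,json
o=env.get_obs()
D=json.load(open("d.json")) if __import__('os').path.exists("d.json") else [
 ([-66.976,18.439,-4.016,83.176,1.295,78.541,-3.261],[.246,.601,.203],[-179.89,.005,157.786]),
 ([-31.1,-17.2,-10.1,129.9,11.,56.8,47.],[.3692,.1925,.1256],[-176.798,15.973,-176.346])]
D.append((list(o['qpos']),list(o['tool_pos']),list(o['tool_rot'])));json.dump(D,open("d.json","w"))
print(np.round(D[-1][0],1),np.round(D[-1][1],3),np.round(D[-1][2],1))
best=[]
for s in itertools.product((1,-1),repeat=4):
  for c1 in (0,90,180,270):
    Cs=[]
    for q,p,e in D:
        rr=R.from_euler('z',s[0]*q[0]+c1,degrees=True)
        for ax,a in(('y',q[1]),('z',s[1]*q[2]),('y',q[3]),('z',s[2]*q[4]),('y',q[5]),('z',s[3]*q[6])): rr=rr*R.from_euler(ax,a,degrees=True)
        Cs.append(rr.inv()*rot(e))
    err=max((Cs[0].inv()*c).magnitude() for c in Cs)
    best.append((np.degrees(err),s,c1,Cs[0].as_rotvec(degrees=True).round(1)))
best.sort(key=lambda b:b[0])
for b in best[:4]: print(b)
_,s,c1,_=best[0]
A=[];B=[]
for q,p,e in D:
    r1=R.from_euler('z',s[0]*q[0]+c1,degrees=True);r2=r1*R.from_euler('y',q[1],degrees=True);r3=r2*R.from_euler('z',s[1]*q[2],degrees=True)
    r4=r3*R.from_euler('y',q[3],degrees=True);r5=r4*R.from_euler('z',s[2]*q[4],degrees=True);r6=r5*R.from_euler('y',q[5],degrees=True)
    X,Z=np.eye(3)[0],np.eye(3)[2]
    A.append(np.stack([Z,r1.apply(X),r3.apply(Z),r3.apply(X)-r4.apply(X),r5.apply(Z),r6.apply(X),r6.apply(Z)],1));B.append(p)
A=np.vstack(A);B=np.hstack(B)
x,_,rk,sv=np.linalg.lstsq(A,B,rcond=None);print("h,a1,L1,a3,L2,a6,L3",x.round(4),rk,sv.round(2),"res",abs(A@x-B).max())
E
python3 fit.py
```

```text
[-47.8 -17.3   2.  124.6  15.3  65.7  41.7] [0.366 0.206 0.17 ] [-175.3   14.6 -176.5]
(np.float64(0.10718659851362423), (-1, -1, -1, -1), 0, array([-0., -0., 90.]))
(np.float64(13.168998287165346), (-1, -1, 1, -1), 270, array([ 2.6, -0.3, -0.5]))
(np.float64(13.771252602299777), (-1, 1, -1, -1), 0, array([-2. ,  1.9, 82.4]))
(np.float64(21.904688803205666), (-1, 1, 1, -1), 270, array([ 0.1, -0.1, -8.1]))
h,a1,L1,a3,L2,a6,L3 [0.2727 0.0903 0.4926 0.01   0.4794 0.0761 0.449 ] 7 [3.96 3.16 0.52 0.32 0.27 0.12 0.06] res 0.01826719392157783
```

```bash
cat >> h.py <<'E'
def tilt(t,dy=0):
    a=np.radians(t);return Ri*R.from_matrix(np.array([[-np.cos(a),0,-np.sin(a)],[0,1,0],[np.sin(a),0,-np.cos(a)]]).T)*R.from_euler('z',dy,degrees=True)
E
python3 - <<'E'
from h import *
from cell import env
o=env.get_obs();p=np.array(o['tool_pos']);r=rot(o['tool_rot'])
plan(p,r,np.array([.43,.04,.24]),tilt(10),3)
E
```

```text
[-0.233 -0.578 -0.134] [-0.0111  0.0081 -0.0112] deg 3.2
[-0.209 -0.58  -0.16 ] [-0.0111  0.0081 -0.0112] deg 3.2
[-0.184 -0.581 -0.185] [-0.0111  0.0081 -0.0112] deg 3.2
```

Emit:
jog_arm(motion=[[[-0.116, -0.29, -0.067, -0.005, 0.004, -0.005, 0], [-0.233, -0.58, -0.134, -0.011, 0.008, -0.011, 0]]])

```text
time_s: 2.25
tool_pos: [0.3846, 0.1776, 0.1825]
tool_rot: [-176.2, 12.6, -173.4]
force: [0.3, -0.9, 0.2]
grip_width: 0.0872
grasp_force: 0.0
```

Emit:
jog_arm(motion=[[[-0.1, -0.29, -0.08, -0.005, 0.004, -0.005, 0], [-0.21, -0.58, -0.16, -0.011, 0.008, -0.011, 0]]])

```text
time_s: 2.45
tool_pos: [0.4147, 0.115, 0.2055]
tool_rot: [-177.6, 10.8, -172.6]
force: [0.4, -0.0, 0.7]
grip_width: 0.0872
grasp_force: 0.0
```

Emit:
jog_arm(motion=[[[-0.09, -0.29, -0.09, -0.005, 0.004, -0.005, 0], [-0.184, -0.58, -0.185, -0.011, 0.008, -0.011, 0], [-0.184, -0.58, -0.185, -0.011, 0.008, -0.011, 0]]])

```text
time_s: 2.75
tool_pos: [0.4381, 0.0548, 0.2309]
tool_rot: [-179.2, 9.5, -171.4]
force: [0.1, -0.4, 0.7]
grip_width: 0.0869
grasp_force: 0.0
```

```bash
python3 fit.py; python3 look.py w2
```

```text
[-10.7 -16.   -0.9 115.7   1.1  70.9  86.7] [0.438 0.055 0.231] [-179.2    9.5 -171.4]
(np.float64(0.10718659851362423), (-1, -1, -1, -1), 0, array([-0., -0., 90.]))
(np.float64(13.70889596680735), (-1, -1, 1, -1), 270, array([ 2.6, -0.3, -0.5]))
(np.float64(13.771252602299777), (-1, 1, -1, -1), 0, array([-2. ,  1.9, 82.4]))
(np.float64(21.904688803205666), (-1, 1, 1, -1), 270, array([ 0.1, -0.1, -8.1]))
h,a1,L1,a3,L2,a6,L3 [0.2773 0.0793 0.4921 0.0153 0.4959 0.0869 0.4515] 7 [4.6  3.66 0.52 0.33 0.29 0.15 0.07] res 0.022605191115186753
[109.07583117  59.71266982 151.71496198] [-179.18226808    9.49129187 -171.4157766 ] [-10.7 -16.   -0.9 115.7   1.1  70.9  86.7]
```

View pics/w2.png

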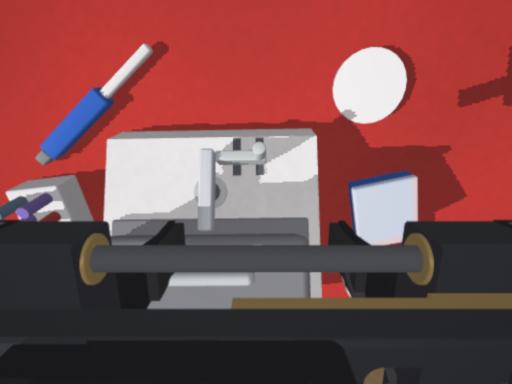

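The wrist view shows the front edge at row 131 and the latch bar's lower end at (207,152). The keeper's cross-piece is at row 156, its post top is at (259,150), and the lid's edge is at row 220. I'll measure these from depth.

```bash
python3 - <<'E'
from h import *
z=np.load("w2.npz");q=slope(cloud(z['d'],z['K'],z['o'],z['R']));m=z['d']>0
q[~m]=9999
for n,(lo,hi),(v0,v1,u0,u1) in (("post",(48,66),(135,175,235,280)),("cross",(22,33),(140,175,212,250)),("bar",(28,42),(140,235,190,225)),("deck",(-6,6),(125,222,100,325)),("lidflange",(6,14),(200,240,100,325))):
    s=q[v0:v1,u0:u1].reshape(-1,3);s=s[(s[:,2]>lo)&(s[:,2]<hi)]
    print(n,len(s),"lo",np.percentile(s,2,0).round(1),"hi",np.percentile(s,98,0).round(1),"mean",s.mean(0).round(1))
    if n=="bar":
        (c),(sz),a=cv2.minAreaRect(s[:,:2].astype(np.float32));print(c,sz,a)
# front edge line & side edges in deck pixels
s=q[125:222,100:325].reshape(-1,3);s=s[abs(s[:,2])<6]
for y in range(-120,121,40):
    t=s[abs(s[:,1]-y)<4];print("front",y,t[:,0].min().round(1) if len(t) else None,end=' ')
for u in (10,30,50,70,90):
    t=s[abs(s[:,0]-u)<3];print("\nside",u,t[:,1].min().round(1),t[:,1].max().round(1),t[:,2].mean().round(1),end='')
E
```

```text
Traceback (most recent call last):
  File "h.py", line 15, in slope
    q=Ri.inv().apply(np.asarray(p)-ORG)*1000-[-120,0,45]
      ~~~~~~~~~~~~~~^^^^^^^^^^^^^^^^^^^
  File "scipy/spatial/transform/_rotation.pyx", line 2580, in scipy.spatial.transform._rotation.Rotation.apply
ValueError: Expected input of shape (3,) or (P, 3), got (384, 512, 3).
```

```bash
cat > meas.py <<'E'
from h import *
import sys
z=np.load(sys.argv[1]+".npz");q=slope(cloud(z['d'],z['K'],z['o'],z['R']).reshape(-1,3)).reshape(384,512,3);m=z['d']>0
q[~m]=9999
a=q.reshape(-1,3)
def box(n,u,y,o):
    s=a[(a[:,0]>u[0])&(a[:,0]<u[1])&(a[:,1]>y[0])&(a[:,1]<y[1])&(a[:,2]>o[0])&(a[:,2]<o[1])]
    if len(s)<3: print(n,len(s));return s
    print(n,len(s),"lo",np.percentile(s,2,0).round(1),"hi",np.percentile(s,98,0).round(1),"mean",s.mean(0).round(1));return s
box("post",(0,60),(40,80),(50,66));box("cross",(0,60),(12,48),(23,33))
s=box("bar",(10,130),(-60,60),(31,40));print(cv2.minAreaRect(s[:,:2].astype(np.float32)))
box("flange",(95,118),(-120,120),(6,14))
s=box("deck",(-20,95),(-140,140),(-6,6))
for y in (-120,-80,0,100,120):
    t=s[abs(s[:,1]-y)<4];print("front",y,t[:,0].min().round(1) if len(t) else None,end=' ')
for u in (10,30,50,70,90):
    t=s[abs(s[:,0]-u)<3]
    if len(t): print("\nside",u,t[:,1].min().round(1),t[:,1].max().round(1),t[:,2].mean().round(1),end='')
E
python3 meas.py w2
```

```text
post 153 lo [24.8 54.6 51.1] hi [37.  66.9 59.1] mean [31.3 60.8 57.1]
cross 348 lo [24.6 12.9 25.1] hi [36.1 47.  29.3] mean [30.7 30.2 27.6]
bar 1203 lo [26.  -6.7 31.5] hi [118.5   9.1  35.6] mean [70.4  1.7 33.7]
((73.57109069824219, 22.907135009765625), (65.57244873046875, 96.6781234741211), 84.58152770996094)
flange 2463 lo [ 101.  -109.3    7.7] hi [117.7 112.5  11.5] mean [109.3   8.2   9.9]
deck 14471 lo [   0.8 -124.5   -1.8] hi [ 93.2 126.3   3.1] mean [48.3  0.2  0. ]
front -120 -0.6 front -80 -1.9 front 0 -1.8 front 100 -3.1 front 120 -2.6 
side 10 -129.0 130.1 -0.0
side 30 -129.4 130.8 -0.1
side 50 -128.8 130.2 0.0
side 70 -129.4 130.7 0.3
side 90 -129.2 130.2 0.0
```

The fitted pose agrees to about 2 mm. The post is at u≈31, so it needs about 19 mm more travel down the slope. I'll close the fingers and push from behind it.

```bash
cat > go.py <<'E'
from h import *
from cell import env
import sys
# go.py u y o tilt yaw n : fingertip target in slope mm
u,y,o,t,dy,n=map(float,sys.argv[1:])
s=env.get_obs();p=np.array(s['tool_pos']);r=rot(s['tool_rot'])
rt=tilt(t,dy);tgt=w(u,y,o)-rt.apply([0,0,.014])
print("tip now",slope(p+r.apply([0,0,.014])).round(1),s['qpos'].round(1),"->",tgt.round(4))
plan(p,r,tgt,rt,int(n))
E
python3 go.py 53 61 90 12 0 2
```

```text
tip now [102.8  62.3 138.1] [-10.8 -16.   -1.1 115.8   1.   70.9  86.6] -> [0.4176 0.0526 0.1631]
[ 0.152 -0.005  0.313] [-0.0025 -0.0073 -0.0022] deg 1.4
[ 0.159 -0.006  0.309] [-0.0025 -0.0073 -0.0022] deg 1.4
```

```bash
python3 go.py 55 61 40 12 0 2;python3 go.py 28 61 40 12 0 2 | head -1
```

```text
tip now [102.8  62.3 138.1] [-10.8 -16.   -1.1 115.8   1.   70.9  86.6] -> [0.4439 0.057  0.1208]
[0.054 0.    0.543] [-0.0025 -0.0073 -0.0022] deg 1.4
[ 0.067 -0.004  0.542] [-0.0025 -0.0073 -0.0022] deg 1.4
tip now [102.8  62.3 138.1] [-10.8 -16.   -1.1 115.8   1.   70.9  86.6] -> [0.4209 0.0532 0.1073]
```

Emit:
jog_arm(motion=[[[0.03, 0, 0.25, -0.002, -0.007, -0.002, 1], [0.054, 0, 0.5, -0.0025, -0.0073, -0.0022, 1], [0.054, 0, 0.543, -0.0025, -0.0073, -0.0022, 1], [0.054, 0, 0.543, -0.0025, -0.0073, -0.0022, 1]]], grip_force=10)

```text
time_s: 3.2
tool_pos: [0.4384, 0.0599, 0.1738]
tool_rot: [-179.6, 10.5, -170.5]
force: [0.0, 0.7, 0.4]
grip_width: 0.0627
grasp_force: 0.0
```

```bash
python3 go.py 55 61 40 12 0 1
```

```text
tip now [76.9 64.7 88.4] [-10.7 -14.9  -1.1 121.5   0.6  62.9  87.5] -> [0.4439 0.057  0.1208]
[ 0.048 -0.034  0.53 ] [-0.0022 -0.0083 -0.    ] deg 1.5
```

Emit:
jog_arm(motion=[[[0, 0, 0, 0, 0, 0, 1], [0, 0, 0, 0, 0, 0, 1], [0, 0, 0, 0, 0, 0, 1], [0, 0, 0, 0, 0, 0, 1], [0, 0, 0, 0, 0, 0, 1]]])

```text
time_s: 3.7
tool_pos: [0.4395, 0.0593, 0.1749]
tool_rot: [-179.6, 10.7, -170.5]
force: [-0.6, -0.2, 0.0]
grip_width: 0.023
grasp_force: 0.0
```

Emit:
jog_arm(motion=[[[0.01, -0.01, 0.1, 0, -0.002, 0, 1], [0.02, -0.015, 0.2, 0, -0.004, 0, 1], [0.03, -0.02, 0.3, -0.001, -0.006, 0, 1], [0.04, -0.03, 0.43, -0.002, -0.008, 0, 1], [0.048, -0.034, 0.53, -0.002, -0.008, 0, 1]]])

```text
time_s: 4.2
tool_pos: [0.444, 0.056, 0.1198]
tool_rot: [180.0, 12.0, -170.6]
force: [-0.2, 0.4, -0.5]
grip_width: 0.0005
grasp_force: 0.0
```

```bash
python3 go.py 28 61 40 12 0 1
```

```text
tip now [54.4 59.9 39.1] [-10.6 -12.7  -0.2 126.5   0.3  54.2  88.5] -> [0.4209 0.0532 0.1073]
[0.254 0.01  0.073] [-0.0001 -0.0001 -0.0006] deg 0.1
```

Emit:
jog_arm(motion=[[[0.03, 0, 0.008, 0, 0, 0, 1], [0.06, 0, 0.016, 0, 0, 0, 1], [0.09, 0, 0.025, 0, 0, 0, 1], [0.12, 0, 0.034, 0, 0, 0, 1], [0.14, 0.0, 0.04, 0, 0, 0, 1]]])

```text
time_s: 4.7
tool_pos: [0.4322, 0.0543, 0.115]
tool_rot: [180.0, 12.1, -170.5]
force: [0.6, -0.2, -0.4]
grip_width: 0.0007
grasp_force: 0.0
```

Emit:
jog_arm(motion=[[[0.02, 0, 0.006, 0, 0, 0, 1], [0.04, 0, 0.012, 0, 0, 0, 1], [0.06, 0, 0.018, 0, 0, 0, 1], [0.08, 0, 0.024, 0, 0, 0, 1]]])

```text
time_s: 5.1
tool_pos: [0.425, 0.0531, 0.1107]
tool_rot: [180.0, 12.1, -170.5]
force: [-0.9, -0.1, -0.1]
grip_width: 0.0002
grasp_force: 0.0
```

```bash
python3 go.py 28 61 40 12 0 1
```

```text
tip now [33.2 60.2 40.9] [-10.3 -15.   -0.6 129.4   0.2  53.5  88.5] -> [0.4209 0.0532 0.1073]
[0.047 0.008 0.025] [-0.0001  0.0004 -0.0005] deg 0.1
```

```bash
python3 look.py w3; python3 meas.py w3|head -3
```

```text
[37.50819855 60.20430319 54.22940747] [ 179.99483047   12.07680756 -170.53594561] [-10.3 -15.   -0.6 129.4   0.2  53.5  88.5]
post 302 lo [24.1 54.4 56.1] hi [34.6 67.  59. ] mean [29.5 60.8 57.8]
cross 701 lo [24.2 12.7 25.8] hi [34.9 47.3 29.3] mean [29.6 29.9 27.8]
bar 338 lo [22.8 -5.9 31.4] hi [34.7  9.1 35.2] mean [29.1  2.  33.6]
```

View pics/w3.png

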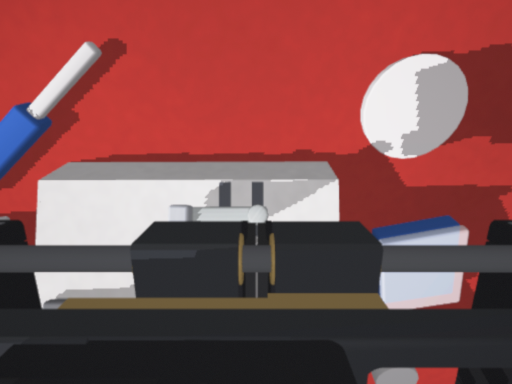

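The post top is at (258,213), still at u≈30, and the finger is right behind it. I'll continue in small steps and watch the force.

Emit:
jog_arm(motion=[[[0.02, 0, 0.006, 0, 0, 0, 1], [0.04, 0, 0.012, 0, 0, 0, 1], [0.05, 0, 0.016, 0, 0, 0, 1], [0.06, 0, 0.018, 0, 0, 0, 1]]])

```text
time_s: 5.55
tool_pos: [0.4195, 0.0521, 0.1076]
tool_rot: [180.0, 12.1, -170.5]
force: [0.3, -0.0, -0.1]
grip_width: 0.0006
grasp_force: 0.0
```

```bash
python3 look.py w4; python3 meas.py w4|head -3; python3 go.py 28 61 40 12 0 1;python3 fit.py
```

```text
[31.2091165  60.20321715 54.32315555] [ 179.99584246   12.06640051 -170.53418907] [-1.000e+01 -1.560e+01 -8.000e-01  1.302e+02  1.000e-01  5.330e+01
  8.860e+01]
post 124 lo [23.7 55.1 54.3] hi [28.3 65.6 59.3] mean [26.2 60.5 57.6]
cross 319 lo [24.1 12.9 24.5] hi [28.6 47.1 29.1] mean [26.4 30.1 27.5]
bar 166 lo [23.2 -5.8 31.3] hi [28.4  9.2 35.1] mean [25.9  2.  33.4]
tip now [26.7 60.2 41. ] [-1.000e+01 -1.560e+01 -8.000e-01  1.302e+02  1.000e-01  5.330e+01
  8.860e+01] -> [0.4209 0.0532 0.1073]
[-0.015  0.008  0.006] [-0.0001  0.0003 -0.0005] deg 0.1
[-1.000e+01 -1.560e+01 -8.000e-01  1.302e+02  1.000e-01  5.330e+01
  8.860e+01] [0.419 0.052 0.108] [ 180.    12.1 -170.5]
(np.float64(0.10718659851362423), (-1, -1, -1, -1), 0, array([-0., -0., 90.]))
(np.float64(13.771252602299777), (-1, 1, -1, -1), 0, array([-2. ,  1.9, 82.4]))
(np.float64(18.77252647300417), (-1, -1, 1, -1), 270, array([ 2.6, -0.3, -0.5]))
(np.float64(21.904688803205666), (-1, 1, 1, -1), 270, array([ 0.1, -0.1, -8.1]))
h,a1,L1,a3,L2,a6,L3 [0.2842 0.0847 0.4941 0.0068 0.4844 0.0721 0.4553] 7 [5.17 4.13 0.56 0.33 0.3  0.19 0.09] res 0.025570705540228132
```

```bash
python3 - <<'E'
from h import *
from cell import env
z=np.load("w3.npz");M=np.array(env.camera_info("wrist")["mount"]);c=cloud(z['d'],z['K'],M[:3,3],M[:3,:3])*1000
for r in range(200,384,8):
    print(r,[(*c[r,k].round(0).astype(int),) for k in (160,235,250,258,275,350)])
E
```

```text
200 [(np.int64(1), np.int64(-83), np.int64(57)), (np.int64(1), np.int64(-19), np.int64(59)), (np.int64(1), np.int64(-6), np.int64(57)), (np.int64(2), np.int64(1), np.int64(55)), (np.int64(1), np.int64(16), np.int64(57)), (np.int64(-16), np.int64(101), np.int64(117))]
208 [(np.int64(-6), np.int64(-84), np.int64(56)), (np.int64(3), np.int64(-17), np.int64(29)), (np.int64(12), np.int64(-5), np.int64(1)), (np.int64(12), np.int64(1), np.int64(0)), (np.int64(-5), np.int64(16), np.int64(55)), (np.int64(-25), np.int64(102), np.int64(119))]
216 [(np.int64(-12), np.int64(-83), np.int64(53)), (np.int64(-3), np.int64(-17), np.int64(27)), (np.int64(7), np.int64(-4), np.int64(-2)), (np.int64(7), np.int64(1), np.int64(-2)), (np.int64(-12), np.int64(16), np.int64(53)), (np.int64(-35), np.int64(103), np.int64(121))]
224 [(np.int64(37), np.int64(-30), np.int64(-97)), (np.int64(37), np.int64(-7), np.int64(-97)), (np.int64(9), np.int64(-4), np.int64(-22)), (np.int64(9), np.int64(1), np.int64(-23)), (np.int64(37), np.int64(6), np.int64(-97)), (np.int64(37), np.int64(29), np.int64(-97))]
232 [(np.int64(37
[... 4581 characters left out ...]
37)), (np.int64(26), np.int64(0), np.int64(-137)), (np.int64(26), np.int64(3), np.int64(-138)), (np.int64(20), np.int64(19), np.int64(-132))]
368 [(np.int64(24), np.int64(-18), np.int64(-138)), (np.int64(25), np.int64(-4), np.int64(-138)), (np.int64(26), np.int64(-1), np.int64(-139)), (np.int64(26), np.int64(0), np.int64(-140)), (np.int64(26), np.int64(3), np.int64(-139)), (np.int64(25), np.int64(17), np.int64(-139))]
376 [(np.int64(25), np.int64(-17), np.int64(-140)), (np.int64(25), np.int64(-4), np.int64(-140)), (np.int64(25), np.int64(-1), np.int64(-141)), (np.int64(25), np.int64(0), np.int64(-140)), (np.int64(25), np.int64(3), np.int64(-140)), (np.int64(69), np.int64(0), np.int64(-181))]
```

No contact. The wrist depth shows that the finger ends well short of the nominal tip, so it passed over the post's top. I'll back up the slope and go about 25 mm deeper, which is clear of the deck either way.

```bash
python3 go.py 54 61 41 14 0 1; python3 - <<'E'
from h import *
a=tilt(14);b=tilt(16)
p0=w(54,61,41)-a.apply([0,0,.014]);p1=w(53,61,15)-b.apply([0,0,.014]);plan(p0,a,p1,b,1)
E
```

```text
tip now [26.7 60.2 41. ] [-1.000e+01 -1.560e+01 -8.000e-01  1.302e+02  1.000e-01  5.330e+01
  8.860e+01] -> [0.4421 0.0567 0.1211]
[-0.255  0.008 -0.084] [-0.0001 -0.0108 -0.0005] deg 1.9
[-0.057  0.     0.253] [-0.     -0.0111 -0.    ] deg 2.0
```

Emit:
jog_arm(motion=[[[-0.12, 0.004, -0.04, 0, -0.005, 0, 1], [-0.255, 0.008, -0.084, 0, -0.011, 0, 1], [-0.255, 0.008, -0.084, 0, -0.011, 0, 1]]])

```text
time_s: 5.9
tool_pos: [0.4448, 0.0573, 0.1231]
tool_rot: [180.0, 14.3, -170.5]
force: [-0.3, 1.0, -0.0]
grip_width: 0.0004
grasp_force: 0.0
```

Emit:
jog_arm(motion=[[[-0.01, 0, 0.05, 0, -0.002, 0, 1], [-0.023, 0, 0.1, 0, -0.004, 0, 1], [-0.034, 0, 0.15, 0, -0.007, 0, 1], [-0.045, 0, 0.2, 0, -0.009, 0, 1], [-0.057, 0, 0.253, 0, -0.011, 0, 1]]])

```text
time_s: 6.4
tool_pos: [0.4538, 0.0586, 0.0974]
tool_rot: [180.0, 16.0, -170.5]
force: [0.1, 0.8, 0.2]
grip_width: 0.0004
grasp_force: 0.0
```

```bash
python3 go.py 38 61 15 16 0 1
```

```text
tip now [52.9 60.9 14.5] [-10.1 -13.1  -0.8 130.4   0.3  46.7  88.3] -> [0.4408 0.0565 0.0904]
[0.146 0.    0.031] [-0.0001  0.0002 -0.0005] deg 0.1
```

Now push down the slope.

Emit:
jog_arm(motion=[[[0.02, 0, 0.004, 0, 0, 0, 1], [0.04, 0, 0.008, 0, 0, 0, 1], [0.06, 0, 0.013, 0, 0, 0, 1], [0.08, 0, 0.017, 0, 0, 0, 1]]])

```text
time_s: 6.8
tool_pos: [0.4467, 0.0575, 0.0944]
tool_rot: [180.0, 16.1, -170.5]
force: [-0.4, -0.2, 0.2]
grip_width: 0.0005
grasp_force: 0.0
```

Emit:
jog_arm(motion=[[[0.02, 0, 0.004, 0, 0, 0, 1], [0.04, 0, 0.008, 0, 0, 0, 1], [0.06, 0, 0.013, 0, 0, 0, 1], [0.07, 0, 0.015, 0, 0, 0, 1]]])

```text
time_s: 7.2
tool_pos: [0.4404, 0.0564, 0.0908]
tool_rot: [180.0, 16.0, -170.5]
force: [0.7, -0.5, 0.7]
grip_width: 0.0007
grasp_force: 0.3
```

```bash
python3 look.py w5; python3 meas.py w5|head -3; python3 go.py 28 61 15 16 0 1
python3 - <<'E'
from h import *
from cell import env
z=np.load("w5.npz");M=np.array(env.camera_info("wrist")["mount"]);c=cloud(z['d'],z['K'],M[:3,3],M[:3,:3])*1000
for r in range(176,232,4): print(r,[c[r,k].round(0).astype(int).tolist() for k in (250,258)])
print(slope(np.array([z['o']])))
E
```

```text
[41.19260774 60.97100634 29.14427651] [ 179.99716643   16.03274966 -170.53286172] [ -9.9 -14.6  -1.1 132.3   0.2  46.2  88.3]
post 758 lo [24.  53.1 51.2] hi [40.6 68.4 65.2] mean [33.4 60.8 58. ]
cross 954 lo [24.4 12.9 25.9] hi [36.  47.  29.2] mean [30.1 30.1 27.7]
bar 538 lo [22.9 -5.7 31.4] hi [37.3  9.1 35.1] mean [30.3  2.1 33.6]
tip now [37.9 61.  15.6] [ -9.9 -14.6  -1.1 132.3   0.2  46.2  88.3] -> [0.4323 0.0551 0.0854]
[0.094 0.    0.029] [-0.0001  0.0002 -0.0005] deg 0.1
176 [[27, -5, 35], [27, 1, 35]]
180 [[24, -5, 33], [24, 1, 35]]
184 [[21, -5, 34], [21, 1, 34]]
188 [[18, -5, 32], [18, 1, 33]]
192 [[15, -5, 31], [15, 1, 31]]
196 [[12, -5, 32], [12, 1, 30]]
200 [[16, -5, 6], [24, 1, -23]]
204 [[22, -4, -23], [22, 1, -24]]
208 [[20, -4, -25], [20, 1, -26]]
212 [[18, -4, -26], [18, 1, -26]]
216 [[15, -4, -25], [15, 1, -26]]
220 [[13, -4, -27], [13, 1, -27]]
224 [[9, -4, -22], [9, 1, -23]]
228 [[9, -4, -29], [9, 1, -29]]
[[ 18.16093261  60.87228159 221.40783807]]
```

View pics/w5.png

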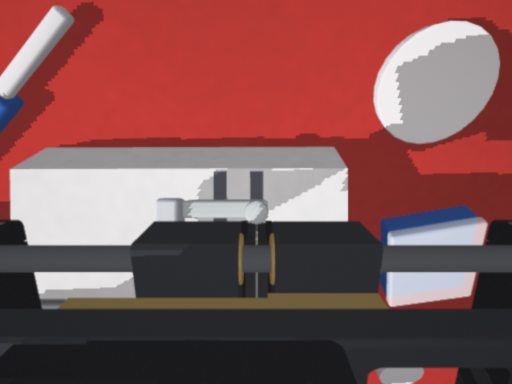

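The post top is at (257,210) and the finger face is now level with it and just touching. I'll push the remaining ~20 mm.

```bash
python3 go.py 28 61 15 14 0 1;python3 go.py 18 61 15 12 0 1
```

```text
tip now [37.9 61.  15.6] [ -9.9 -14.6  -1.1 132.3   0.2  46.2  88.3] -> [0.4327 0.0552 0.0856]
[0.089 0.    0.029] [-0.0001  0.0113 -0.0005] deg 2.0
tip now [37.9 61.  15.6] [ -9.9 -14.6  -1.1 132.3   0.2  46.2  88.3] -> [0.4246 0.0538 0.0807]
[ 0.182 -0.     0.054] [-0.0001  0.0224 -0.0005] deg 4.0
```

Emit:
jog_arm(motion=[[[0.02, 0, 0.005, 0, 0, 0, 1], [0.04, 0, 0.01, 0, 0.002, 0, 1], [0.06, 0, 0.015, 0, 0.004, 0, 1]]])

```text
time_s: 7.55
tool_pos: [0.4359, 0.0557, 0.0883]
tool_rot: [180.0, 15.4, -170.5]
force: [2.3, 0.4, 0.2]
grip_width: 0.0007
grasp_force: 1.1
```

Emit:
jog_arm(motion=[[[0.02, 0, 0.006, 0, 0.002, 0, 1], [0.04, 0, 0.012, 0, 0.004, 0, 1], [0.06, 0, 0.018, 0, 0.006, 0, 1], [0.08, 0, 0.024, 0, 0.008, 0, 1]]])

```text
time_s: 7.95
tool_pos: [0.4282, 0.0544, 0.0834]
tool_rot: [180.0, 13.8, -170.5]
force: [1.4, 0.3, 2.8]
grip_width: 0.0006
grasp_force: 1.1
```

Emit:
jog_arm(motion=[[[0.02, 0, 0.006, 0, 0.002, 0, 1], [0.04, 0, 0.012, 0, 0.004, 0, 1], [0.05, 0, 0.015, 0, 0.005, 0, 1]]])

```text
time_s: 8.25
tool_pos: [0.4241, 0.0537, 0.0809]
tool_rot: [180.0, 13.0, -170.5]
force: [1.9, 0.0, 2.2]
grip_width: 0.0003
grasp_force: 1.7
```

```bash
python3 look.py w6; python3 meas.py w6|head -3; python3 go.py 18 61 15 12 0 1
```

```text
[21.91820297 60.98615724 28.74928237] [ 179.99394006   12.99113134 -170.53891724] [-9.900e+00 -1.370e+01 -1.100e+00  1.323e+02  1.000e-01  4.840e+01
  8.840e+01]
post 760 lo [ 6.8 53.1 51.2] hi [23.3 68.5 65.2] mean [15.9 60.7 58. ]
cross 900 lo [ 7.1 12.7 26.4] hi [17.9 47.  29.2] mean [12.4 30.  27.9]
bar 0
tip now [17.9 61.  15.4] [-9.900e+00 -1.370e+01 -1.100e+00  1.323e+02  1.000e-01  4.840e+01
  8.840e+01] -> [0.4246 0.0538 0.0807]
[-0.004 -0.     0.003] [-0.0001  0.0055 -0.0005] deg 1.0
```

Emit:
jog_arm(motion=[[[0.01, 0, 0.003, 0, 0, 0, 1], [0.02, 0, 0.006, 0, 0, 0, 1]]])

```text
time_s: 8.5
tool_pos: [0.4238, 0.0537, 0.0808]
tool_rot: [180.0, 13.2, -170.5]
force: [4.9, 0.5, 3.8]
grip_width: 0.0006
grasp_force: 3.4
```

Emit:
jog_arm(motion=[[[0.005, 0, 0.002, 0, 0, 0, 1], [0.01, 0, 0.003, 0, 0, 0, 1]]])

```text
time_s: 8.7
tool_pos: [0.4236, 0.0536, 0.0808]
tool_rot: [180.0, 13.3, -170.5]
force: [7.4, 0.8, 3.2]
grip_width: 0.0008
grasp_force: 3.8
```

```bash
python3 - <<'E'
from h import *
from cell import env
M=np.array(env.camera_info("wrist")["mount"]);Mi=np.linalg.inv(M)
for f in("w1","w2","w3","w4","w6"):
    z=np.load(f+".npz");c=cloud(z['d'],z['K'],M[:3,3],M[:3,:3])*1000
    k=258
    if f in("w1","w2"):
        # fingers open: nearest low-z points with |y|>35
        a=c.reshape(-1,3);s=a[(abs(a[:,1])>38)&(abs(a[:,1])<62)&(abs(a[:,0])<14)&(a[:,2]>-70)&(a[:,2]<40)&(z['d'].ravel()>0)]
        print(f,len(s),s.max(0).round() if len(s) else'',s.min(0).round() if len(s) else''); continue
    for r in range(214,226): print(f,r,c[r,k].round(0).astype(int).tolist(),z['p'][r,k].tolist())
E
```

```text
w1 2522 [ 11.  54. -18.] [-13. -55. -70.]
w2 2521 [ 11.  54. -18.] [-12. -55. -70.]
w3 214 [8, 1, -1] [208, 211, 213]
w3 215 [8, 1, -2] [208, 212, 213]
w3 216 [7, 1, -2] [210, 213, 214]
w3 217 [7, 1, -3] [211, 214, 215]
w3 218 [6, 1, -2] [211, 214, 215]
w3 219 [5, 1, -3] [211, 214, 215]
w3 220 [5, 1, -3] [210, 214, 214]
w3 221 [4, 1, -2] [204, 208, 209]
w3 222 [9, 1, -19] [154, 157, 157]
w3 223 [9, 1, -21] [82, 83, 84]
w3 224 [9, 1, -23] [50, 50, 51]
w3 225 [9, 1, -25] [44, 43, 45]
w4 214 [8, 1, -1] [135, 137, 140]
w4 215 [8, 1, -2] [172, 174, 176]
w4 216 [7, 1, -2] [189, 192, 194]
w4 217 [6, 1, -1] [195, 199, 201]
w4 218 [6, 1, -2] [200, 203, 205]
w4 219 [5, 1, -2] [203, 207, 209]
w4 220 [4, 1, -2] [207, 211, 213]
w4 221 [4, 1, -3] [204, 208, 209]
w4 222 [9, 1, -18] [153, 156, 157]
w4 223 [9, 1, -21] [83, 85, 85]
w4 224 [9, 1, -23] [53, 54, 55]
w4 225 [9, 1, -23] [50, 51, 52]
w6 214 [17, 1, -26] [154, 157, 159]
w6 215 [16, 1, -26] [153, 156, 157]
w6 216 [15, 1, -26] [152, 155, 156]
w6 217 [14, 1, -25] [152, 155, 155]
w6 218 [14, 1, -26] [150, 153, 154]
w6 219 [14, 1, -26] [149, 151, 153]
w6 220 [13, 1, -27] [148, 151, 152]
w6 221 [13, 1, -27] [146, 149, 150]
w6 222 [12, 1, -27] [141, 143, 144]
w6 223 [11, 1, -25] [122, 123, 125]
w6 224 [10, 1, -23] [82, 83, 84]
w6 225 [9, 1, -23] [46, 47, 48]
```

Keeper is on its stop: force rises to 8 N with no motion. The wrist data also show the true fingertip is at z = −18 mm in the reported TCP frame, so I'll use that as the tip offset. Next is the latch.

```bash
sed -i 's/\.014/-.018/g' go.py; python3 - <<'E'
from h import *
from cell import env
s=env.get_obs();p=np.array(s['tool_pos']);r=rot(s['tool_rot']);T=.018
tip=lambda u,y,o,t:(w(u,y,o)+tilt(t).apply([0,0,T]),tilt(t))
print(slope(p-r.apply([0,0,T])))
seq=[tip(34,60,90,13),tip(36,-31,90,15),tip(36,-31,20,15)]
for (P,Q),n in zip(seq,(1,1,1)):
    print();plan(p,r,P,Q,n);p,r=P,Q
E
```

```text
[26.67482955 60.99198758 46.1766931 ]

[ 0.057 -0.01  -0.441] [-0.0001  0.0017 -0.0005] deg 0.3

[-0.025 -0.91  -0.006] [-0.     -0.0111 -0.    ] deg 2.0

[-0.181  0.     0.676] [0. 0. 0.] deg 0.0
```

Emit:
jog_arm(motion=[[[-0.04, 0, 0, 0, 0, 0, 1], [-0.04, 0, -0.15, 0, 0, 0, 1], [-0.04, 0, -0.3, 0, 0, 0, 1], [-0.03, 0, -0.44, 0, 0, 0, 1]]])

```text
time_s: 9.1
tool_pos: [0.4143, 0.0541, 0.1203]
tool_rot: [179.9, 12.5, -170.3]
force: [-0.2, -0.5, 0.1]
grip_width: 0.0007
grasp_force: 0.0
```

Emit:
jog_arm(motion=[[[0.0, -0.3, 0, 0, -0.003, 0, 1], [0.02, -0.6, 0, 0, -0.007, 0, 1], [0.04, -0.91, 0, 0, -0.01, 0, 1], [0.04, -0.91, 0, 0, -0.01, 0, 1]]])

```text
time_s: 9.5
tool_pos: [0.4258, -0.0413, 0.1186]
tool_rot: [179.9, 14.3, -170.9]
force: [-0.1, 0.9, -0.5]
grip_width: 0.0004
grasp_force: 0.0
```

```bash
python3 look.py w7; python3 meas.py w7|head -4; python3 go.py 36 -31 20 15 0 1
```

```text
[ 28.57704406 -32.98135838  68.52331087] [ 179.89789847   14.33403713 -170.89832251] [  8.9 -16.8  -3.1 130.1  -5.8  52.9 107.9]
post 352 lo [ 6.  53.8 50.9] hi [18.7 65.9 59.2] mean [12.4 59.2 56.9]
cross 659 lo [ 6.5 12.8 26. ] hi [18.  47.5 29.1] mean [12.3 30.2 27.6]
bar 184 lo [10.6 -5.9 31.2] hi [27.9 57.  39.3] mean [22.5 15.9 34. ]
((20.110820770263672, 25.39394760131836), (9.381718635559082, 65.63429260253906), 10.423218727111816)
tip now [ 34.  -30.9  85.7] [  8.8 -16.8  -3.3 130.1  -5.9  52.9 107.8] -> [ 0.4603 -0.0335  0.0629]
[-0.199 -0.     0.627] [ 0.0003 -0.0036 -0.0018] deg 0.7
```

Keeper confirmed at u≈12.3. Now descending to the right of the bar.

Emit:
jog_arm(motion=[[[-0.05, 0, 0.15, 0, -0.001, 0, 1], [-0.1, 0, 0.3, 0, -0.002, 0, 1], [-0.14, 0, 0.45, 0, -0.003, -0.001, 1], [-0.18, 0, 0.55, 0, -0.004, -0.002, 1], [-0.199, 0, 0.627, 0, -0.004, -0.002, 1]]])

```text
time_s: 10.05
tool_pos: [0.4621, -0.0311, 0.0636]
tool_rot: [-180.0, 15.2, -170.1]
force: [-0.4, 0.3, 1.8]
grip_width: 0.0004
grasp_force: 0.0
```

```bash
python3 - <<'E'
from h import *
from cell import env
s=env.get_obs();p=np.array(s['tool_pos']);r=rot(s['tool_rot']);T=.018
print(slope(p-r.apply([0,0,T])),s['force'])
for th in (0,.2,.4,.6,.8,1.0,1.2,1.4,1.57,1.7):
    hh=15*np.cos(th)+9.5*np.sin(th) if th<1.57 else 9.5  # support of box 30x19 in push normal
    n=8+hh;c,sn=np.cos(th),np.sin(th)
    d=min(36,(68-30-n*sn)/max(c,.05)) if 68-36*c-n*sn<30 else 36
    P=(69-d*c-n*sn,1+d*sn-n*c)
    pose=w(P[0],P[1],20)+tilt(15).apply([0,0,T])
    print(th,round(d,1),np.round(P,1),(r.inv().apply(pose-p)*10).round(3))
E
```

```text
[ 38.14639867 -28.94668191  19.50763469] [-0.44452492  0.34819994  1.77835544]
0 36 [ 33. -22.] [0.051 0.07  0.008]
0.2 33.8 [ 31.  -16.4] [0.07  0.126 0.014]
0.4 30.5 [ 31.  -10.6] [0.07  0.183 0.014]
0.6 28.4 [31.  -4.2] [0.069 0.248 0.014]
0.8 28.5 [31.   3.9] [0.069 0.328 0.014]
1.0 32.8 [31.  15.6] [0.068 0.445 0.014]
1.2 36 [35.2 26.5] [0.027 0.554 0.003]
1.4 36 [43.3 33.1] [-0.051  0.62  -0.017]
1.57 36 [51.5 37. ] [-0.131  0.658 -0.038]
1.7 36 [56.3 39. ] [-0.178  0.678 -0.05 ]
```

Emit:
jog_arm(motion=[[[0.03, 0.03, 0.005, 0, 0, 0, 1], [0.05, 0.07, 0.01, 0, 0, 0, 1], [0.07, 0.1, 0.014, 0, 0, 0, 1], [0.07, 0.13, 0.014, 0, 0, 0, 1]]])

```text
time_s: 10.45
tool_pos: [0.4541, -0.0202, 0.062]
tool_rot: [-179.9, 15.4, -170.2]
force: [0.3, -0.9, -1.3]
grip_width: 0.0002
grasp_force: 0.0
```

Emit:
jog_arm(motion=[[[0, 0.025, 0, 0, 0, 0, 1], [0, 0.05, 0, 0, 0, 0, 1], [0, 0.075, 0, 0, 0, 0, 1], [0, 0.1, 0, 0, 0, 0, 1], [0, 0.12, 0, 0, 0, 0, 1]]])

```text
time_s: 10.95
tool_pos: [0.4516, -0.011, 0.0615]
tool_rot: [-179.8, 15.3, -170.2]
force: [-2.1, -6.9, 0.2]
grip_width: 0.0003
grasp_force: 3.7
```

```bash
python3 look.py w8; python3 go.py 31 4 20 15 0 1
```

```text
[26.4644397  -7.39822096  3.79257531] [-179.77970251   15.2690417  -170.24169561] [  6.9  -9.9  -6.4 132.3  -5.3  42.6 103.6]
tip now [31.  -6.8 21.2] [  6.9  -9.9  -6.4 132.3  -5.3  42.6 103.6] -> [4.502e-01 3.000e-04 6.040e-02]
[-0.002  0.108  0.011] [-0.0007  0.0015  0.0012] deg 0.4
```

View pics/w8.png

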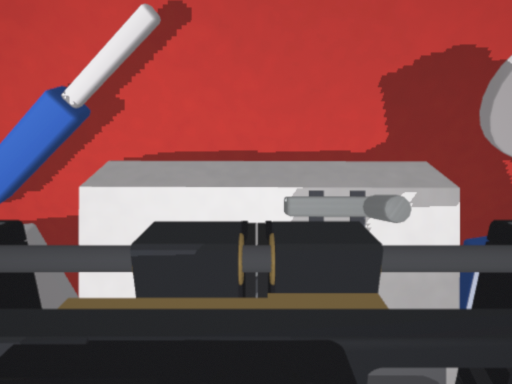

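The keeper is at (285–410, 207), clear of the bar, which is hidden behind the gripper. A 7 N reaction shows the bar is being pushed, so I'll continue along the arc.

Emit:
jog_arm(motion=[[[0, 0.025, 0.002, 0, 0, 0, 1], [0, 0.05, 0.004, 0, 0, 0, 1], [0, 0.08, 0.006, 0, 0, 0, 1], [0, 0.108, 0.008, 0, 0, 0, 1]]])

```text
time_s: 11.4
tool_pos: [0.4513, -0.0004, 0.0617]
tool_rot: [-179.8, 15.4, -170.3]
force: [-0.9, -7.3, 1.6]
grip_width: 0.0006
grasp_force: 2.9
```

Emit:
jog_arm(motion=[[[0, 0.03, 0, 0, 0, 0, 1], [0, 0.06, 0, 0, 0, 0, 1], [0, 0.09, 0, 0, 0, 0, 1], [0, 0.117, 0, 0, 0, 0, 1]]])

```text
time_s: 11.8
tool_pos: [0.4479, 0.012, 0.0606]
tool_rot: [-179.8, 15.3, -170.2]
force: [-0.6, -4.7, -0.6]
grip_width: 0.0005
grasp_force: 2.2
```

Emit:
jog_arm(motion=[[[-0.01, 0.03, -0.003, 0, 0, 0, 1], [-0.02, 0.06, -0.006, 0, 0, 0, 1], [-0.03, 0.09, -0.009, 0, 0, 0, 1], [-0.041, 0.109, -0.011, 0, 0, 0, 1]]])

```text
time_s: 12.2
tool_pos: [0.4496, 0.0244, 0.0627]
tool_rot: [-179.9, 15.3, -170.2]
force: [-2.2, -3.9, 0.1]
grip_width: 0.0005
grasp_force: 1.9
```

```bash
python3 go.py 43.3 33.1 20 16 0 1;python3 go.py 51.5 37 20 17 0 1
```

```text
tip now [35.  27.9 20.2] [  5.2 -10.4 -10.  132.4  -4.4  42.6  97.8] -> [0.4562 0.0308 0.0667]
[-0.083  0.052 -0.019] [-0.0002 -0.0041  0.0014] deg 0.8
tip now [35.  27.9 20.2] [  5.2 -10.4 -10.  132.4  -4.4  42.6  97.8] -> [0.4628 0.0359 0.0709]
[-0.166  0.09  -0.04 ] [-0.0002 -0.0097  0.0014] deg 1.8
```

Emit:
jog_arm(motion=[[[-0.025, 0.02, -0.006, 0, -0.001, 0, 1], [-0.05, 0.035, -0.012, 0, -0.002, 0, 1], [-0.083, 0.052, -0.02, 0, -0.004, 0, 1], [-0.11, 0.065, -0.026, 0, -0.006, 0, 1], [-0.14, 0.08, -0.033, 0, -0.008, 0, 1]]])

```text
time_s: 12.7
tool_pos: [0.4585, 0.0338, 0.0679]
tool_rot: [-179.9, 16.4, -170.2]
force: [-10.2, -9.0, -3.1]
grip_width: 0.0004
grasp_force: 5.5
```

Emit:
jog_arm(motion=[[[-0.02, 0.01, -0.005, 0, -0.001, 0, 1], [-0.04, 0.01, -0.01, 0, -0.002, 0, 1]]])

```text
time_s: 12.9
tool_pos: [0.4586, 0.0343, 0.0679]
tool_rot: [-179.9, 16.4, -170.2]
force: [-13.0, -9.1, -2.6]
grip_width: 0.0002
grasp_force: 7.7
```

```bash
python3 go.py 56 37 20 17 0 1
```

```text
tip now [46.4 36.1 19.6] [  4.8 -10.3 -10.9 132.   -4.2  41.9  96.3] -> [0.4667 0.0365 0.0731]
[-0.094  0.009 -0.027] [-0.0003 -0.0035  0.0013] deg 0.7
```

Emit:
jog_arm(motion=[[[0.08, -0.02, 0, 0, 0, 0, 1], [0.08, -0.02, -0.2, 0, 0, 0, 1], [0.08, -0.02, -0.4, 0, 0, 0, 1], [0.08, -0.02, -0.6, 0, 0, 0, 1], [0.08, -0.02, -0.8, 0, 0, 0, 0.5]]])

```text
time_s: 13.4
tool_pos: [0.4487, 0.0311, 0.1418]
tool_rot: [179.9, 16.6, -170.1]
force: [0.4, -0.0, -0.2]
grip_width: 0.0032
grasp_force: 0.0
```

Emit:
jog_arm(motion=[[[0, 0, -0.4, 0, 0, 0, 0.5], [0, 0, -0.8, 0, 0, 0, 0.5], [0, 0, -0.8, 0, 0, 0, 0.5]]])

```text
time_s: 13.7
tool_pos: [0.4427, 0.0366, 0.1777]
tool_rot: [179.7, 12.3, -169.8]
force: [0.2, -0.4, 0.1]
grip_width: 0.0247
grasp_force: 0.0
```

```bash
python3 look.py w9; python3 go.py 56 37 20 17 0 1|head -1;python3 meas.py w9|head -5; python3 - <<'E'
from h import *
z=np.load("w9.npz");a=slope(cloud(z['d'],z['K'],z['o'],z['R']).reshape(-1,3))
s=a[(z['d'].ravel()>0)&(a[:,0]>48)&(a[:,0]<112)&(abs(a[:,1])<60)&(a[:,2]>31)&(a[:,2]<37)]
print(len(s),cv2.minAreaRect(s[:,:2].astype(np.float32)))
E
```

```text
[ 83.78699391  41.06585675 104.85373277] [ 179.6859028    12.26054795 -169.83323031] [ 27.1 -17.3 -28.4 121.5 -11.7  62.1 103.6]
tip now [ 88.   40.2 121.5] [ 28.1 -17.3 -29.2 121.5 -11.9  62.2 103.7] -> [0.4667 0.0365 0.0731]
post 223 lo [ 6.8 54.2 50.6] hi [19.  66.7 59.2] mean [13.4 60.4 57.1]
cross 489 lo [ 7.2 12.2 25.6] hi [18.6 47.3 29.2] mean [13.1 29.7 27.6]
bar 1685 lo [ 60.9 -42.4  31.7] hi [76.  45.7 35.4] mean [68.   1.7 33.7]
((61.20737838745117, 15.307205200195312), (52.158103942871094, 117.51879119873047), 26.722469329833984)
flange 386 lo [100.6  -7.2   7.1] hi [107.6  91.6  11.4] mean [103.9  42.2   9.6]
1665 ((68.49653625488281, 0.9254035949707031), (14.848383903503418, 91.42807006835938), 0.4862815737724304)
```

View pics/w9.png

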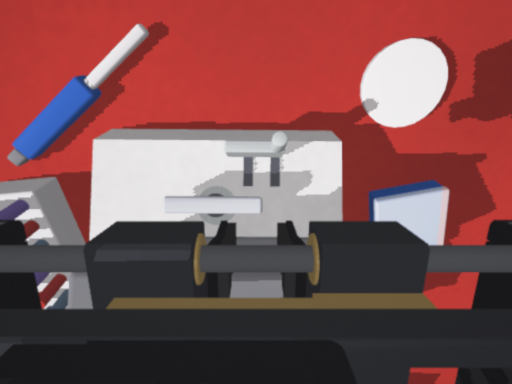

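The latch bar lies across at (165–262, 206), within 0.5° of the stop, and the keeper is down at row 147. Next is the handle: I'll measure it and plan a grip with the fingers turned 90°.

```bash
python3 - <<'E'
from h import *
from cell import env
for n in("top","scene"):
    z=np.load(n+"0.npz");a=slope(cloud(z['d'],z['K'],z['o'],rot(z['R']).as_matrix()).reshape(-1,3))
    s=a[(z['d'].ravel()>0)&(a[:,0]>120)&(a[:,0]<180)&(abs(a[:,1])<70)&(a[:,2]>98)&(a[:,2]<125)]
    print(n,len(s),np.percentile(s,[3,50,97],axis=0).round(1).tolist())
s=env.get_obs();p=np.array(s['tool_pos']);r=rot(s['tool_rot'])
bar=w(150,0,110);Q=tilt(10,90)
P=bar+Q.apply([0,0,-.032]);print(P,bar,Q.as_euler('xyz',degrees=True))
plan(p,r,P,Q,3)
E
```

```text
top 308 [[147.6, -49.4, 104.6], [155.0, 2.5, 111.7], [158.6, 53.9, 115.2]]
scene 295 [[148.6, -53.3, 100.6], [154.8, -3.1, 113.0], [158.1, 51.1, 117.4]]
[0.49804906 0.00429626 0.24677664] [0.50352879 0.00521817 0.21526279] [170.     0.    99.55]
[-0.211 -0.135 -0.195] [0.0035 0.0025 0.1675] deg 30.2
[-0.249 -0.013 -0.196] [0.0035 0.0025 0.1675] deg 30.2
[-0.221  0.112 -0.198] [0.0035 0.0025 0.1675] deg 30.2
```

Emit:
jog_arm(motion=[[[-0.04, -0.027, -0.06, 0.001, 0.0005, 0.034, 0.58], [-0.085, -0.055, -0.1, 0.0015, 0.001, 0.067, 0.58], [-0.13, -0.08, -0.14, 0.002, 0.0015, 0.1, 0.58], [-0.17, -0.11, -0.17, 0.003, 0.002, 0.134, 0.58], [-0.21, -0.135, -0.195, 0.0035, 0.0025, 0.1675, 0.58]]])

```text
time_s: 14.25
tool_pos: [0.4603, 0.0243, 0.1994]
tool_rot: [174.3, 10.1, 159.1]
force: [0.1, 0.6, -0.2]
grip_width: 0.0367
grasp_force: 0.0
```

Emit:
jog_arm(motion=[[[-0.05, -0.003, -0.04, 0.001, 0.0005, 0.034, 0.58], [-0.1, -0.006, -0.08, 0.0015, 0.001, 0.067, 0.58], [-0.15, -0.008, -0.12, 0.002, 0.0015, 0.1, 0.58], [-0.2, -0.01, -0.16, 0.003, 0.002, 0.134, 0.58], [-0.249, -0.013, -0.196, 0.0035, 0.0025, 0.1675, 0.58]]])

```text
time_s: 14.75
tool_pos: [0.479, 0.0139, 0.2227]
tool_rot: [170.7, 5.6, 129.0]
force: [0.6, 0.7, -0.1]
grip_width: 0.0366
grasp_force: 0.0
```

```bash
cat > bar.py <<'E'
from h import *
from cell import env
import sys
# bar.py u y o tilt back n : go with grasp frame on bar; back = mm that real grasp stays behind
u,y,o,t,b,n=map(float,sys.argv[1:])
s=env.get_obs();p=np.array(s['tool_pos']);r=rot(s['tool_rot']);Q=tilt(t,90)
P=w(u,y,o)+Q.apply([0,0,.028-b/1000])
print(p.round(3),s['qpos'].round(1),s['grip_width'],"->",P.round(4));plan(p,r,P,Q,int(n))
E
python3 bar.py 151 0 109 10 60 2
```

```text
[0.479 0.014 0.223] [ 38.7 -13.2 -36.4 112.4 -10.5  67.9  44.8] 0.03664452617853362 -> [0.4994 0.0045 0.2464]
[-0.112  0.067 -0.099] [0.002  0.0013 0.0831] deg 15.0
[-0.09   0.093 -0.1  ] [0.002  0.0013 0.0831] deg 15.0
```

Emit:
jog_arm(motion=[[[-0.04, 0.02, -0.04, 0.001, 0.0005, 0.034, 0.58], [-0.08, 0.05, -0.07, 0.0015, 0.001, 0.067, 0.58], [-0.112, 0.067, -0.1, 0.002, 0.0013, 0.083, 0.58]]])

```text
time_s: 15.05
tool_pos: [0.4894, 0.0092, 0.2346]
tool_rot: [170.0, 2.8, 114.3]
force: [-0.2, -0.9, -0.3]
grip_width: 0.0366
grasp_force: 0.0
```

Emit:
jog_arm(motion=[[[-0.04, 0.04, -0.04, 0.001, 0.0005, 0.034, 0.58], [-0.08, 0.08, -0.07, 0.0015, 0.001, 0.067, 0.58], [-0.09, 0.093, -0.1, 0.002, 0.0013, 0.083, 0.58], [-0.09, 0.093, -0.1, 0.002, 0.0013, 0.083, 0.58]]])

```text
time_s: 15.45
tool_pos: [0.4996, 0.0045, 0.2465]
tool_rot: [170.0, 0.0, 99.8]
force: [-0.2, 0.4, 0.6]
grip_width: 0.0363
grasp_force: 0.0
```

```bash
python3 bar.py 151 0 109 10 0 1; python3 look.py w10; python3 - <<'E'
from h import *
z=np.load("w10.npz");a=slope(cloud(z['d'],z['K'],z['o'],z['R']).reshape(-1,3))
s=a[(z['d'].ravel()>0)&(a[:,0]>125)&(a[:,0]<180)&(abs(a[:,1])<40)&(a[:,2]>98)&(a[:,2]<118)]
print(len(s),np.percentile(s,[3,50,97],axis=0).round(1).tolist())
E
```

```text
[0.5   0.004 0.247] [ 43.4 -10.2 -40.3 107.2  -9.2  71.   15.1] 0.036334645749913366 -> [0.5097 0.0063 0.1873]
[ 0.001 -0.002  0.601] [-0.     -0.      0.0014] deg 0.3
[ 1.62122416e+02 -8.88146489e-02  1.39079936e+02] [1.70008649e+02 3.68646034e-02 9.97996671e+01] [ 43.4 -10.2 -40.3 107.2  -9.2  71.   15.1]
1308 [[146.0, -23.6, 109.8], [153.0, 9.2, 114.7], [157.0, 38.2, 116.4]]
```

View pics/w10.png

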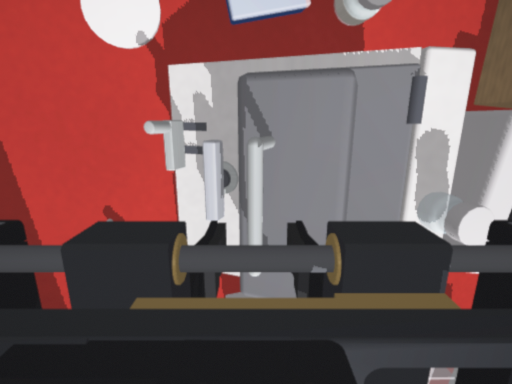

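The handle bar at column 255 lies centred between the fingers. I'll descend 60 mm and grip it.

Emit:
jog_arm(motion=[[[0, 0, 0.15, 0, 0, 0, 0.58], [0, 0, 0.3, 0, 0, 0, 0.58], [0, 0, 0.45, 0, 0, 0, 0.58], [0, 0, 0.55, 0, 0, 0, 0.58], [0, 0, 0.59, 0, 0, 0, 0.58]]])

```text
time_s: 16.0
tool_pos: [0.5075, 0.0059, 0.1862]
tool_rot: [170.3, -0.0, 99.8]
force: [-0.5, 0.3, -0.5]
grip_width: 0.0368
grasp_force: 0.0
```

Emit:
jog_arm(motion=[[[0, 0, 0, 0, 0, 0, 1], [0, 0, 0, 0, 0, 0, 1], [0, 0, 0, 0, 0, 0, 1], [0, 0, 0, 0, 0, 0, 1], [0, 0, 0, 0, 0, 0, 1]]], grip_force=30)

```text
time_s: 16.5
tool_pos: [0.5085, 0.0054, 0.1879]
tool_rot: [170.1, 0.0, 99.7]
force: [0.2, -0.9, 0.7]
grip_width: 0.0109
grasp_force: 30.0
```

```bash
cat > arc.py <<'E'
from h import *
from cell import env
import sys
s=env.get_obs();p=np.array(s['tool_pos']);r=rot(s['tool_rot'])
H=w(265,0,0);g=p+r.apply([0,0,-.028])   # bar
v=Ri.inv().apply(g-H);rad=np.hypot(v[0],v[2]);a0=np.arctan2(v[2],v[0]);A0=np.arctan2(np.sin(np.radians(30))*-115+110*np.cos(np.radians(30)),-115*np.cos(np.radians(30))-110*.5)
print("radius",rad,"lid angle",A0-a0,"force",s['force'].round(1),"grip",s['grip_width'],s['qpos'].round(1))
rad=.1591
for dth in map(float,sys.argv[1:]):
    a=a0-dth;t=H+Ri.apply([rad*np.cos(a),v[1],rad*np.sin(a)])
    print(dth,round(A0-a,2),(r.inv().apply(t-g)*10).round(3))
E
python3 arc.py .05 .1 .15 .2 .25 .3 .4 .5
```

```text
radius 0.159039362854447 lid angle 0.0015149114960415488 force [ 0.2 -0.9  0.7] grip 0.010854391719318445 [ 43.3  -6.4 -42.5 111.2  -6.7  63.9  12.7]
0.05 0.05 [-0.     0.033 -0.072]
0.1 0.1 [-0.     0.07  -0.143]
0.15 0.15 [-0.     0.111 -0.211]
0.2 0.2 [-0.001  0.155 -0.277]
0.25 0.25 [-0.001  0.203 -0.341]
0.3 0.3 [-0.001  0.253 -0.402]
0.4 0.4 [-0.001  0.363 -0.517]
0.5 0.5 [-0.002  0.484 -0.621]
```

Gripped: the opening is 10.9 mm at 30 N. Lifting along the arc.

Emit:
jog_arm(motion=[[[0, 0.033, -0.072, 0, 0, 0, 1], [0, 0.07, -0.143, 0, 0, 0, 1], [0, 0.111, -0.211, 0, 0, 0, 1], [0, 0.155, -0.277, 0, 0, 0, 1], [0, 0.203, -0.341, 0, 0, 0, 1]]])

```text
time_s: 17.0
tool_pos: [0.5205, 0.0074, 0.2229]
tool_rot: [170.5, -0.0, 99.7]
force: [1.6, -1.0, -10.6]
grip_width: 0.0113
grasp_force: 30.0
```

```bash
python3 arc.py .07 .14 .21 .28 .35
```

```text
radius 0.15979766619154373 lid angle 0.23466479205605273 force [  1.6  -1.  -10.6] grip 0.011274222433209587 [ 43.2  -5.5 -42.8 106.6  -5.8  68.2  11.7]
0.07 0.3 [-0.     0.075 -0.083]
0.14 0.37 [-0.     0.151 -0.165]
0.21 0.44 [-0.     0.232 -0.241]
0.28 0.51 [-0.001  0.318 -0.311]
0.35 0.58 [-0.001  0.409 -0.376]
```

Emit:
jog_arm(motion=[[[0, 0.07, -0.083, 0, 0, 0, 1], [0, 0.15, -0.165, 0, 0, 0, 1], [0, 0.23, -0.241, 0, 0, 0, 1], [0, 0.317, -0.311, 0, 0, 0, 1], [0, 0.408, -0.376, 0, 0, 0, 1]]])

```text
time_s: 17.5
tool_pos: [0.5524, 0.0128, 0.2687]
tool_rot: [170.7, 0.0, 99.7]
force: [-11.0, -1.7, -1.1]
grip_width: 0.0107
grasp_force: 30.0
```

```bash
python3 arc.py .07 .14 .21 .28 .35 .42
```

```text
radius 0.16165876442389024 lid angle 0.5857439239799751 force [-11.   -1.7  -1.1] grip 0.010696414435321953 [ 42.2  -1.3 -44.4  98.3  -2.2  73.3   8. ]
0.07 0.66 [-0.     0.109 -0.037]
0.14 0.73 [-0.001  0.208 -0.088]
0.21 0.8 [-0.001  0.31  -0.132]
0.28 0.87 [-0.001  0.415 -0.169]
0.35 0.94 [-0.002  0.523 -0.198]
0.42 1.01 [-0.002  0.632 -0.22 ]
```

Emit:
jog_arm(motion=[[[0, 0.1, -0.05, 0, 0, 0, 1], [0, 0.2, -0.1, 0, 0, 0, 1], [0, 0.305, -0.14, 0, 0, 0, 1], [0, 0.41, -0.178, 0, 0, 0, 1], [0, 0.5, -0.2, 0, 0, 0, 1]]])

```text
time_s: 18.0
tool_pos: [0.5995, 0.0206, 0.2996]
tool_rot: [170.4, 0.1, 99.7]
force: [-11.6, -3.2, 3.6]
grip_width: 0.011
grasp_force: 30.0
```

```bash
python3 arc.py .03 .06 .09 .12 .15
```

```text
radius 0.16210046731730013 lid angle 0.9383735735832341 force [-11.6  -3.2   3.6] grip 0.010977939889249291 [ 39.2   5.7 -46.1  89.7   3.8  76.8   2.7]
0.03 0.97 [-0.     0.053  0.019]
0.06 1.0 [-0.     0.1    0.011]
0.09 1.03 [-0.     0.148  0.004]
0.12 1.06 [-0.001  0.195 -0.002]
0.15 1.09 [-0.001  0.242 -0.006]
```

Emit:
jog_arm(motion=[[[0, 0.035, -0.004, 0, 0, 0, 1], [0, 0.07, -0.009, 0, 0, 0, 1], [0, 0.1, -0.013, 0, 0, 0, 1]]])

```text
time_s: 18.3
tool_pos: [0.6094, 0.0223, 0.3031]
tool_rot: [170.3, 0.1, 99.7]
force: [-10.2, -2.6, 8.1]
grip_width: 0.011
grasp_force: 30.0
```

Emit:
jog_arm(motion=[[[0, 0.02, -0.002, 0, 0, 0, 1], [0, 0.04, -0.003, 0, 0, 0, 1]]])

```text
time_s: 18.5
tool_pos: [0.6095, 0.0223, 0.3031]
tool_rot: [170.8, 0.1, 99.7]
force: [-24.6, -4.8, 13.8]
grip_width: 0.011
grasp_force: 30.0
```

```bash
python3 arc.py .03
```

```text
radius 0.16171334522424033 lid angle 1.0054206930305314 force [-24.6  -4.8  13.8] grip 0.011027231643005148 [ 38.    7.7 -46.3  87.6   5.5  77.8   1.3]
0.03 1.04 [-0.     0.051  0.019]
```

The lid is at its stop: 1.005 rad, with the force rising and no motion. I'll relax, open the fingers and withdraw upward.

Emit:
jog_arm(motion=[[[0, -0.03, 0.0, 0, 0, 0, 1], [0, -0.035, 0.0, 0, 0, 0, 0.6], [0, -0.035, 0, 0, 0, 0, 0.55], [0, -0.035, 0, 0, 0, 0, 0.55], [0, -0.035, 0, 0, 0, 0, 0.55]]])

```text
time_s: 19.0
tool_pos: [0.6112, 0.0234, 0.3008]
tool_rot: [170.1, 0.0, 99.8]
force: [0.9, -0.8, 0.5]
grip_width: 0.0347
grasp_force: 0.0
```

Emit:
jog_arm(motion=[[[0, 0, 0, 0, 0, 0, 0.55], [0, 0, -0.05, 0, 0, 0, 0.55], [0, 0, -0.15, 0, 0, 0, 0.55], [0, 0, -0.3, 0, 0, 0, 0.55], [0, 0, -0.5, 0, 0, 0, 0.55]]])

```text
time_s: 19.5
tool_pos: [0.6016, 0.0217, 0.3502]
tool_rot: [170.3, 0.0, 99.8]
force: [0.3, 0.5, -0.2]
grip_width: 0.0391
grasp_force: 0.0
```

Emit:
jog_arm(motion=[[[0, 0, -0.3, 0, 0, 0, 0.55], [0, 0, -0.6, 0, 0, 0, 0.55], [0, -0.2, -0.8, 0, 0, 0, 0.55], [0, -0.5, -0.8, 0, 0, 0, 0.55], [0, -0.8, -0.8, 0, 0, 0, 0.55]]])

```text
time_s: 20.0
tool_pos: [0.5105, 0.0067, 0.4164]
tool_rot: [170.1, 0.0, 99.8]
force: [0.7, -0.1, -1.0]
grip_width: 0.0392
grasp_force: 0.0
```

```bash
python3 - <<'E'
from h import *
from cell import env
i=env.camera_info("scene");p,d=env.read_camera("scene");o=env.get_obs();print(o['tool_pos'],o['force'],o['time_s'])
t,dt=env.read_camera("top")
cv2.imwrite("pics/end.png",cv2.resize(np.hstack([p,t])[:,:,::-1],(800,300)))
a=slope(cloud(d,i['camera_matrix'],i['origin'],rot(i['orientation']).as_matrix()).reshape(-1,3))
s=a[(d.ravel()>0)&(a[:,0]>230)&(a[:,0]<340)&(abs(a[:,1])<55)&(a[:,2]>135)&(a[:,2]<175)]
print(len(s),np.percentile(s,[3,50,97],axis=0).round(1).tolist() if len(s) else'')
E
```

```text
[0.50639237 0.00566599 0.41580482] [-1.02461235  0.61913506 -1.08542868] 20.05
1176 [[243.8, -52.3, 141.5], [260.2, -1.7, 156.2], [302.2, 50.7, 162.7]]
```

View pics/end.png

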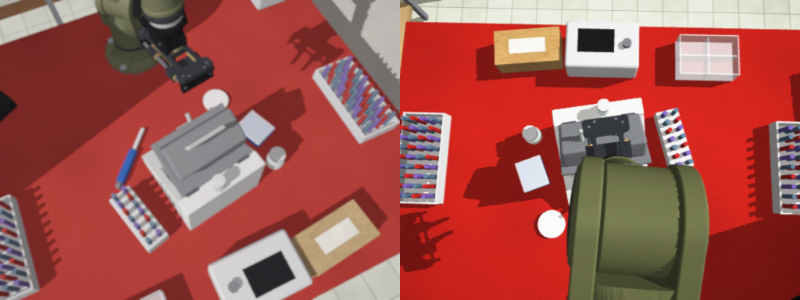

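The scene view shows the lid standing open with its handle at (205,137). The pot is still standing at (220,182) and the other things are in place. The gripper is well clear.

```bash
python3 -c "
from cell import env
print(env.sign_off())"
```

```text
the job is handed in; nothing more can be done
None
```

The incubator is open: keeper down on its stop, latch bar fully across, lid raised to its stop and standing. Nothing around it was seen to move, and the job was handed in at about 20 s of the 53 s allowed.

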